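Switch on the burner under the saucepan with a thumbwheel

ROBOT

A 7-joint arm with a two-finger parallel gripper is mounted at the origin on the work surface. World frame = base frame: x ahead of the robot, y to its left, z up, the work surface at z = 0. Lengths are in m, angles in rad, forces in N, time in s.
With the tool pointing down it reaches from about 0.425 to 0.95 m from the base axis. Payload 4.7 kg.
Tool frame: the origin (TCP) lies between the finger pads; the fingertips stand 25 mm ahead of it and the grasp point (between the pads) lies 6 mm ahead of it; z points along the fingers, y is the line along which they close (so a half turn about z gives the same grasp; the last joint's range is limited). The gripper opens to 85 mm and grips with 20 to 120 N. Pads are 22 mm wide; open, the fingers measure 114 mm over their backs; the gripper's body (76 mm by 85 mm) begins 54 mm behind the grasp point. The pads swing forward as they close: fully open they stand 13 mm farther back than shut.
Start: joints at [1.221, 0.469, -0.049, 1.532, 0.024, 1.141, -0.082], TCP at [0.213, -0.641, 0.256] pointing down, gripper open.
Joint ranges: [-2.59, 2.59], [-0.33, 1.99], [-1.39, 1.29], [0.1, 2.45], [-1.04, 4.18], [0.21, 1.99], [-2.66, 2.66]. Speed limits (rad/s): [2.57, 2.57, 3.14, 3.14, 3.14, 3.14, 3.14].

INTERFACE

Orientations are given as a 3x3 rotation matrix whose columns are the frame's x, y, z axes.
In Python, from rig import * gives the robot as it stands. Calls block until the motion is done:
- movep(position, orientation): joint-space move of the TCP to a pose.
- move_l(position, attitude=None, feed=0.15, until_force=None): straight line of the TCP; attitude=None keeps the orientation; feed is the mean speed in m/s. With until_force (N) it stops when the force on the tool has changed by that much, and returns True; else False.
- move_joints(angles): joint-space move.
- command_gripper(opening, newtons=None): finger opening in m; newtons is the grip in N (None keeps the last); returns when the fingers have stopped.
- sleep(seconds).
- inverse_kinematics(position, orientation): joint angles nearest the present ones, or None.
- sense(): the state.
- camera(name): name is "side" or "top"; returns (picture, depth): 420x560x3 uint8, red, green, blue; 420x560 float32, m along the optical axis (not along the pixel's ray), 0 where there is no reading.
- camera_params(name): a dict with "K" (3x3 intrinsics, pixels), "dist" ([k1, k2, p1, p2, k3] as OpenCV has them; the pictures are not rectified), "position" and "rotation" of the camera in the world. Camera axes: x right, y down, z forward; pixel columns grow to the right and rows downward; lengths in m; the calibration is good to about 2 mm. A picture is of the moment at which its call begins. camera_params takes no time and is no camera call.
A pose or a line that the arm cannot do raises Unreachable and nothing moves.
- finish_job(): hands the job in; it is judged then, once.
The state is a dict: "time_s": time; "joint_pos": joint angles; "qd": joint speeds; "joint_efforts": joint torques, N m; "position": TCP position; "tcp_rot": TCP orientation; "wrist_force": force on the tool from outside, world axes, zero at the start; "ft_torque": the same for the moment, N m; "finger_gap": finger opening in m; "gripper_force": force on a finger pad.
Only numpy, scipy, OpenCV 4.12 (cv2) and the standard library are available. Lean on these libraries where they do the work, as an engineer would, in place of code of your own. Each camera call takes 0.05 s, during which the arm holds its last target. There are 200 camera calls.

TASK

Turn on the heat under the long-handled saucepan: lay a fingertip on the knurled wheel that belongs to its burner and roll the top of the wheel away from the hob's front edge, from off to its first click, so that it rests there. Leave the other wheel off, take the hand away, and leave the pots and everything else standing where they are.

Things in the scene. Friction and masses are not known exactly. Their poses are not given: they have to be found in the camera images.
- hob: two-burner hob: steel tray 440 x 400 x 12 mm on the counter, fixed, turned up to 0.18 rad; origin under its centre, +x from front edge (nearer the robot) to rear, +y from control bar to burners. Two burners in a row along x; at y = -150 mm a black bar 300 x 56 mm, cheek tops 40 mm above the counter, with two wheels: the near one serves the near burner, the far one the far burner
- burner_near (a point): centre of the near burner's grate, at its top, 45 mm above the counter; in the hob frame (-115, 70, 45) mm
- burner_far (a point): the same for the far burner; in the hob frame (115, 70, 45) mm
- wheel_near_top (a point): top of the near wheel's rim at rest; fixed to the hob, at (-90, -150, 46) mm in its frame. Grey knurled roller, diameter 64, width 24 mm, axle level along hob y, sunk in a slot: the rim stands 6 mm above the cheeks beside it. Sprung: it sinks under a push, 3 N at first to 9 N at its 4 mm limit. A fingertip pressed on it and drawn along hob x rolls it by friction (22 mm a click)
- wheel_far_top (a point): the same for the far wheel, a like roller; at (90, -150, 46) mm in the hob frame
- wheel_near (a joint): near wheel, rad: 0 = off (at its stop), 0.7 = first click, 1.4 = second (last). Grows as the top of the wheel rolls along hob +x. Let go, it springs to the nearest of the three notches (tipping points at about 0.35 and 1.05); turning it over takes about 0.05 N m, some 2 N along the rim. A black line across the rim is at the top of the wheel at 0.7, and 0.7 rad towards hob -x when off
- wheel_far (a joint): the same for the far wheel: 0 = off, 0.7 = first click, 1.4 = second; grows as its top rolls along hob +x
- saucepan: open steel saucepan, 150 mm in diameter, 72 mm high, with one long black handle along its +y that reaches 213 mm from the axis; origin at the centre of its underside. Stands on either grate (top 117 mm above the counter)
- casserole: steel casserole with a domed lid, a small black lid knob and two loop handles, 150 mm in diameter, 86 mm high; origin at the centre of its underside. Stands on the other grate (top 131 mm above the counter). Stays put
- salt_pot: white salt pot, 44 mm in diameter, 60 mm high, stands on the hob's tray between bar and burners; origin under its centre. Stays put
- spice_jar: glass spice jar, 44 mm in diameter, 85 mm high, on the counter beside the control bar; origin under its centre. Stays put
- mustard_pot: yellow round pot with a lid, 80 mm in diameter, 100 mm high, beside the hob; origin under its centre. Stays put
- mug: white mug, 80 mm in diameter, 90 mm high, beside the hob; origin under its centre. Stays put
- spoon: wooden spoon, 240 mm long, lying on the counter; origin under its middle. Stays put
- napkin_ring: wooden ring, 44 mm in diameter, 30 mm high, beside the hob; origin under its centre. Stays put

How it is judged:
At the end, for the whole second after the job is handed in: the wheel of the burner that carries the saucepan rests in its first click (0.7 within 0.12 rad, still), the other wheel is off (within 0.12 rad), and the pots and the six small things are within 20 mm of where they began (((horizontal distance between saucepan and burner_near below 0.035 m and value of joint wheel_near between 0.58 and 0.82 rad and value of joint wheel_far between -0.1 and 0.12 rad and velocity of joint wheel_near between -0.1 and 0.1 rad/s) or (horizontal distance between saucepan and burner_far below 0.035 m and value of joint wheel_far between 0.58 and 0.82 rad and value of joint wheel_near between -0.1 and 0.12 rad and velocity of joint wheel_far between -0.1 and 0.1 rad/s)) and distance of each of saucepan, casserole, salt_pot, spice_jar, mustard_pot, mug, spoon, napkin_ring from where it was at the start of the episode below 0.02 m); the robot touches nothing.
It fails at once if the other burner's wheel was turned on (past 0.3 rad) ((horizontal distance between saucepan and burner_near below 0.035 m and value of joint wheel_far above 0.3 rad) or (horizontal distance between saucepan and burner_far below 0.035 m and value of joint wheel_near above 0.3 rad)).
It fails at once if a pot was lifted, carried or pushed by more than 20 mm (distance of any of saucepan, casserole from where it was at the start of the episode above 0.02 m).
It fails at once if a bystander was lifted or pushed by more than 20 mm (distance of any of salt_pot, spice_jar, mustard_pot, mug, spoon, napkin_ring from where it was at the start of the episode above 0.02 m).
It also fails if it takes over 32 s, if anything falls off the work surface, if the arm or the gripper's body presses on something with over 40 N, if the wrist force passes 120 N, or if a joint passes its speed limit or range.

## Working session

There is one attempt and no reset: what is moved stays moved. The work goes in short steps, each a Python script; the robot and the scene stay as the last script left them, time stands still between calls to the robot, and variables do not carry over. Pictures are saved under pics/ and viewed, at most 10 in all, crops included, and the job is handed in when it is done.

```bash
mkdir -p pics; cat > h.py <<'E'
from rig import *
import numpy as np, cv2
def px2w(name,u,v,z=None,d=None):
    p=camera_params(name);K=np.array(p["K"],float);D=np.array(p["dist"],float)
    n=cv2.undistortPoints(np.array([[[u,v]]],float),K,D)[0,0]
    r=np.array(p["rotation"])@np.array([n[0],n[1],1.]);c=np.array(p["position"])
    return c+r*(d if d is not None else (z-c[2])/r[2])
def w2px(name,P):
    p=camera_params(name);R=np.array(p["rotation"]);t=-R.T@np.array(p["position"])
    return cv2.projectPoints(np.array(P,float).reshape(-1,1,3),cv2.Rodrigues(R.T)[0],t,np.array(p["K"],float),np.array(p["dist"],float))[0].reshape(-1,2)
E
python3 - <<'E'
from h import *
for n in("top","side"):
    im,d=camera(n);cv2.imwrite(f"pics/{n}0.png",im[...,::-1]);np.save(f"pics/{n}0.npy",d)
    p=camera_params(n);print(n,p["position"],np.round(p["rotation"],3).tolist(),np.round(p["K"],1).tolist())
print(sense())
E
```

```text
top [0.41676578 0.03888527 1.28666661] [[0.029, -0.99, 0.136], [-0.999, -0.031, -0.014], [0.018, -0.136, -0.991]] [[523.7, 0.0, 279.2], [0.0, 523.7, 210.0], [0.0, 0.0, 1.0]]
side [0.54512413 0.78899899 0.65019697] [[-0.998, -0.04, 0.042], [-0.058, 0.595, -0.802], [0.007, -0.803, -0.596]] [[496.5, 0.0, 273.0], [0.0, 496.5, 208.6], [0.0, 0.0, 1.0]]
{'time_s': 0.1, 'joint_pos': array([ 1.2210864 ,  0.46936595, -0.04859057,  1.53358781,  0.02411878,
        1.14102097, -0.08230973]), 'qd': array([-0.00212848, -0.00165169,  0.00076262, -0.00402507,  0.0002451 ,
       -0.00175091, -0.00039958]), 'joint_efforts': array([ 7.94086500e-04, -5.11517215e+01, -4.69031290e-02, -2.38389355e+01,
        1.08381780e-02,  4.41455981e-03, -1.12663329e-05]), 'position': array([ 0.21270264, -0.6400917 ,  0.25535719]), 'tcp_rot': array([[ 9.48972889e-01,  3.15357006e-01, -6.44551618e-04],
       [ 3.15357654e-01, -9.48971412e-01,  1.67614594e-03],
       [-8.30766950e-05, -1.79388134e-03, -9.99998388e-01]]), 'wrist_force': array([-0.4844977 , -0.16765772,  0.27681668]), 'ft_torque': array([ 0.04478553, -0.00254689, -0.03441762]), 'gripper_force': 0.0, 'finger_gap': 0.08556836724682784}
```

View pics/top0.png

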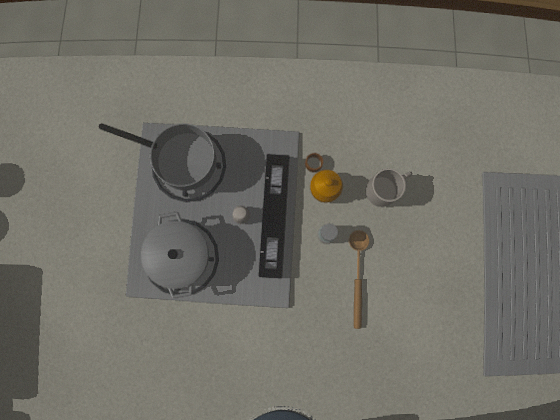

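View pics/side0.png

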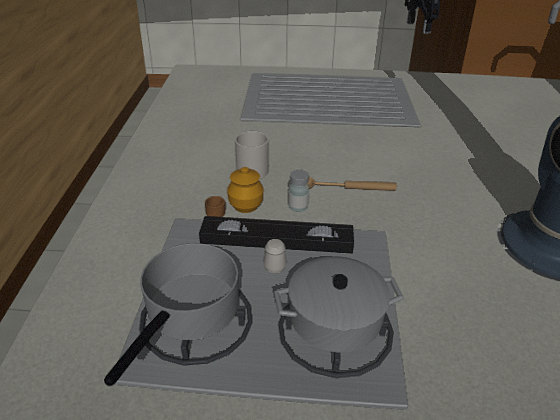

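The saucepan is on the far burner (upper left in the top view), so the far wheel at about (277,178) is the one to turn. The mustard pot at (326,185) stands close beside it. I'll enlarge the bar next.

```bash
python3 - <<'E'
import cv2,numpy as np
a=cv2.imread("pics/top0.png")[145:290,250:350];b=cv2.imread("pics/side0.png")[160:260,190:370]
a=cv2.resize(a,None,fx=4,fy=4,interpolation=2);cv2.imwrite("pics/topc.png",a)
cv2.imwrite("pics/sidec.png",cv2.resize(b,None,fx=4.4,fy=4.4,interpolation=2))
E
```

```text
(no output)
```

View pics/topc.png

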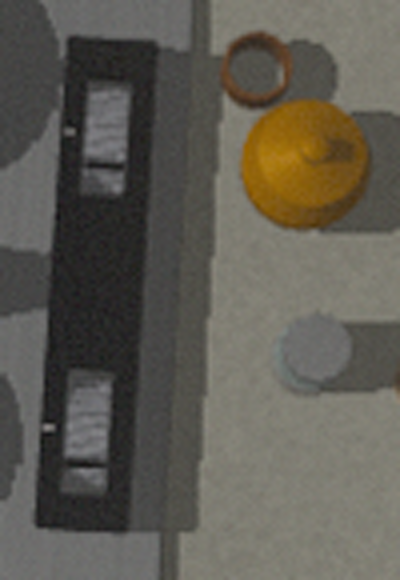

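View pics/sidec.png

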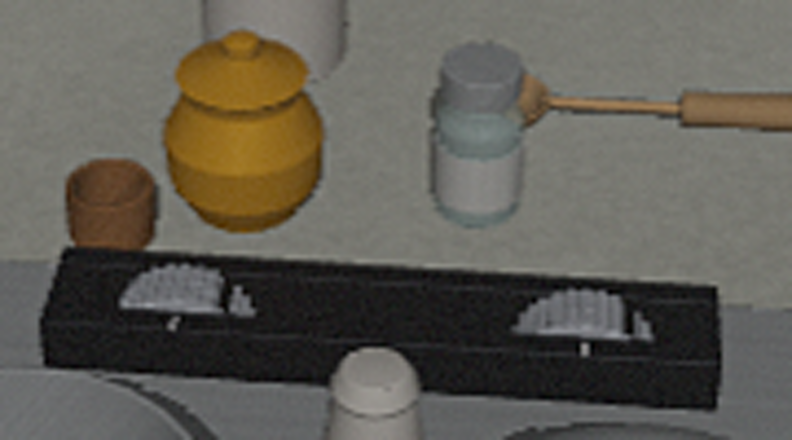

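The bar's top corners are clear in the top crop at (66,38), (157,42), (130,530) and (37,525). The far wheel is at (106,138) and the near wheel at (87,432). Both black lines sit towards hob -x, so both wheels are off.

```bash
cat >> h.py <<'E'
def hob():
    c=[(66,38),(157,42),(130,530),(37,525)]
    W=np.array([px2w("top",250+u/4-.375,145+v/4-.375,.040)[:2] for u,v in c])
    L=np.array([(.15,-.122),(.15,-.178),(-.15,-.178),(-.15,-.122)])
    lc,wc=L.mean(0),W.mean(0);l=(L-lc)@[1,1j];w=(W-wc)@[1,1j]
    th=np.angle((l.conj()*w).sum());R=np.array([[np.cos(th),-np.sin(th)],[np.sin(th),np.cos(th)]])
    return th,R,wc-R@lc,W
E
python3 - <<'E'
from h import *
th,R,t,W=hob();print(th,t);print(W, np.linalg.norm(W-np.roll(W,1,0),axis=1))
for x in(.09,-.09):
    p=np.r_[R@[x,-.15]+t,.046];print(p,(w2px("side",p)[0]-[190,160])*4.4,(w2px("top",p)[0]-[250,145])*4)
C=np.c_[np.r_[R@[1,0],0],np.r_[R@[0,-1],0],[0,0,-1]]
p=R@[.09-.01,-.15]+t
for z in (.2,.068): print(inverse_kinematics(np.r_[p,z],C))
E
```

```text
-0.0265673968271792 [0.58083887 0.18278433]
[[0.72516104 0.05668138]
 [0.72449325 0.0010395 ]
 [0.42822175 0.00925044]
 [0.42954089 0.06437772]] [0.29572032 0.05564589 0.29638526 0.05514306]
[0.66682247 0.03044648 0.046     ] [181.17035927 278.21900753] [104.7205719  129.51112397]
[0.48688599 0.03522805 0.046     ] [585.84500079 301.84445779] [ 87.67997337 427.73543872]
[ 0.20894952  0.53190139 -0.45950924  1.61780753  0.26178154  1.05346408
 -1.92327275]
[ 0.11163243  0.6624527  -0.31936413  1.71515251  0.2705369   0.80750038
 -1.93021775]
```

```bash
cat >> h.py <<'E'
th,R,t,_=hob()
C=np.c_[np.r_[R@[1,0],0],np.r_[R@[0,-1],0],[0,0,-1]]
def at(x,z,y=-.15): return np.r_[R@[x-.002,y]+t,z]
E
python3 - <<'E'
from h import *
command_gripper(0,20)
movep(at(.08,.25),C)
move_l(at(.08,.085),feed=.12)
im,d=camera("side");cv2.imwrite("pics/s1.png",cv2.resize(im[130:280,160:380,::-1],None,fx=3.6,fy=3.6,interpolation=2))
s=sense();print(s["time_s"],s["position"]-at(.08,.085),s["wrist_force"],s["finger_gap"])
E
```

```text
5.275 [0.00055243 0.00010097 0.00091222] [0.02517655 0.40790692 0.3805713 ] 8.858188721368988e-05
```

View pics/s1.png

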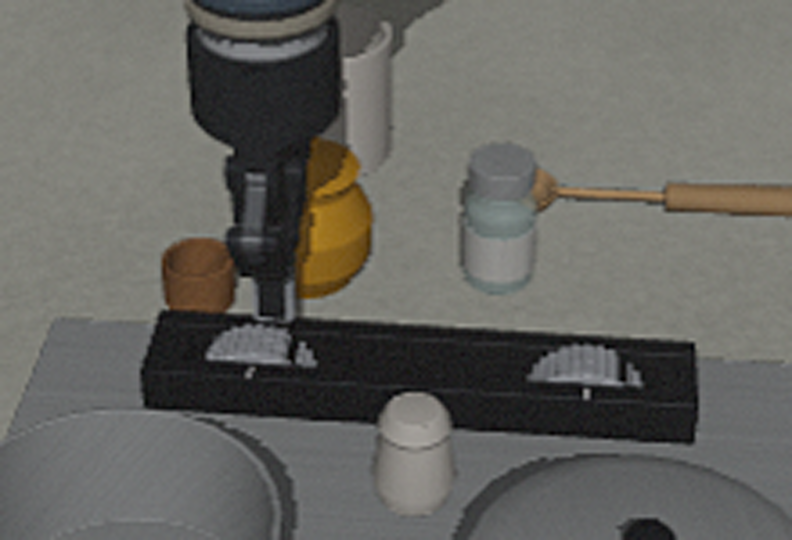

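The closed fingertip, at about (277,310), hangs just above the far wheel and about 8 mm towards -x of its centre at (260,345), as planned. I'll press and roll.

```bash
python3 - <<'E'
from h import *
hit=move_l(at(.08,.0655),feed=.02,until_force=6)
s=sense();z=s["position"][2];print(hit,s["time_s"],z,s["wrist_force"])
z0=z
if .064<z<.074:
    for x in (.086,.092,.098,.1035):
        move_l(at(x,z0),feed=.03); s=sense();print(x,s["position"][2],s["wrist_force"])
    im,d=camera("side");cv2.imwrite("pics/s2.png",cv2.resize(im[190:260,190:370,::-1],None,fx=4.4,fy=4.4,interpolation=2))
print(sense()["time_s"])
E
```

```text
True 6.1 0.06783711706981307 [-1.90443602  0.1204538   5.93912395]
0.086 0.06894798631953136 [-0.7252016  -0.55588674  6.88250916]
0.092 0.06932126294363233 [ 0.90589829 -0.53490686  5.78135148]
0.098 0.06888374892654502 [ 2.32016584 -0.28207989  4.84254323]
0.1035 0.068249733480642 [-0.16660057 -0.81631075  4.91593672]
7.5583
```

View pics/s2.png

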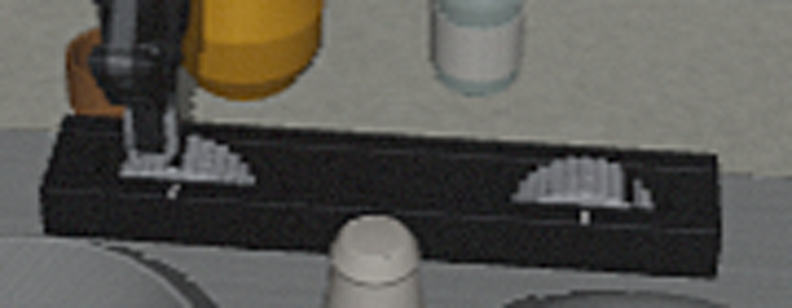

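The far wheel's black line now shows at about (177,160), near the top and next to the fingertip. The detent force has dropped to nearly zero, so the wheel is at about 0.7. I'll lift straight up and check.

```bash
python3 - <<'E'
from h import *
move_l(at(.1035,.1),feed=.08);move_l(at(.1035,.22),feed=.15)
sleep(.3)
im,d=camera("side");a=cv2.resize(im[190:260,190:370,::-1],None,fx=4.4,fy=4.4,interpolation=2)
cv2.imwrite("pics/s3.png",a)
s=sense();print(s["time_s"],s["position"],s["wrist_force"])
E
```

```text
9.4083 [0.67816731 0.03013628 0.21943676] [-0.16123563 -0.54328902 -0.83988916]
```

View pics/s3.png

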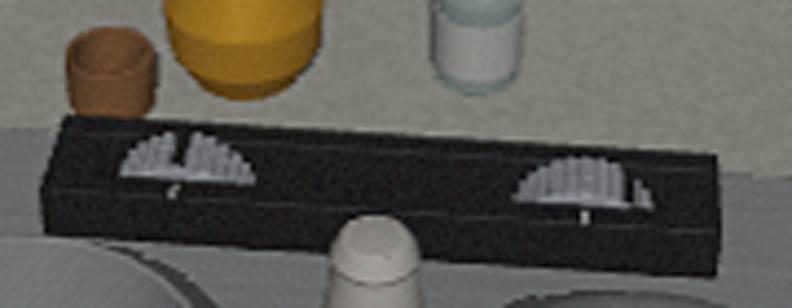

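The far wheel's line at (180,148) is at the top, above its tick, which is the first click. The near wheel's line at (632,185) hasn't moved, so that wheel is still off. Nothing else has shifted in this view.

```bash
python3 -c "
from rig import *
print(finish_job())"
```

```text
the job is handed in; nothing more can be done
None
```

The far wheel, which serves the saucepan's burner, rests in its first click and the near wheel is still off; the hand is clear, no pots or other things were seen to move, and the job was handed in after about 9.4 s of the 32 s allowed (no verdict came back).

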